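# Function-test the emergency stop

## Robot

A 6-joint arm with a two-finger parallel gripper is mounted at the origin on a cart in front of the work surface, level with it; the furniture and walls round the work are solid. World frame = base frame: x ahead of the robot, y to its left, z up, the work surface at z = 0. Lengths are in m, angles in degrees, forces in N, time in s.
With the tool pointing down it reaches from about 0.275 to 0.75 m from the base axis. Payload 10.2 kg.
Tool frame: the origin (TCP) lies on the centre line of the jaws, within the pads' length; the fingertips stand 19 mm ahead of it and the grasp point (between the pads) is the TCP; z points along the fingers, y is the line along which they close (so a half turn about z gives the same grasp; the last joint's range is limited). The gripper opens to 88 mm and grips with 3 to 60 N. Pads are 18 mm wide; open, the fingers measure 123 mm over their backs; the gripper's body (75 mm by 187 mm) begins 45 mm behind the grasp point.
Start: joints at [58.419, 17.928, 85.812, -0, 76.261, -12.8], TCP at [0.169, 0.497, 0.258] pointing down, gripper open.
Joint ranges: [-168.41, 168.41], [-55.51, 124.54], [10.69, 146.95], [-70.63, 250.63], [1, 178], [-165.06, 165.06]. Speed limits (degrees/s): [136.94, 136.94, 172.46, 180, 180, 180].

## Interface

Orientations are given as a 3x3 rotation matrix whose columns are the frame's x, y, z axes.
In Python, from rig import r gives the robot as it stands.
- The arm moves only by the tool play_rows, never from a script. Its argument "increments" is a list of rows, each a list of 7 numbers: the shift along the tool's x, y, z in mm, then the turn, a rotation vector about the tool's x, y, z in rad, then the closure, from 0 (fully open) to 1 (shut). A call has 1 to 20 rows; each row shifts and turns the commanded pose from where the row before left it, along the tool's axes as they then stand; what a row does not reach is not made up. A row lasts 1/10 s, in which the tool goes at most 50 mm and 8.59 degrees, less where a joint would pass 70% of its speed; a pose out of reach is approached as far as the arm can. A call with a gripper value outside its range is refused whole. The fingers move at their own pace and stop on an object; "squeeze" is the grip in N (left out, the last holds). Time passes only in rows, so rows that do not move let the fingers close. It gives the time, the measured TCP pose, the force, the opening and the grip force at its end, in the units of the state.
- r.observe(): the state, without advancing time (a new reading comes with each control period).
- r.get_image(name): name is "scene" or "top" or "wrist"; returns the picture (420x560x3 uint8, red, green, blue); there is no depth.
- r.camera_model(name): a dict with "mtx" (3x3 intrinsics, pixels), "xyz" and "rotation" of the camera in the world. Camera axes: x right, y up, looking along -z (the intrinsics and any distortion apply to the point x, -y, -z); pixel columns grow to the right and rows downward; lengths in m; the calibration is good to about 2 mm. The wrist camera is an equidistant fisheye: a pixel r from the principal point sees the ray r / f radians off the axis. A picture is of the moment at which its call begins: read the wrist's pose just before it. camera_model takes no time and is no camera call; for the wrist camera it gives the pose at the moment of the call.
- r.job_done(): hands the job in; it is judged then, once.
The state is a dict: "t": time; "q": joint angles; "dq": joint speeds; "joint_efforts": joint torques, N m; "position": TCP position; "orientation": TCP orientation; "contact_force": force on the tool from outside, world axes, zero at the start; "moment": the same for the moment, N m; "grip_width": finger opening in m; "grasp_force": force on a finger pad.
Only numpy, scipy, OpenCV 4.12 (cv2) and the standard library are available. Lean on these libraries where they do the work, as an engineer would, in place of code of your own. Each camera call takes 0.05 s, during which the arm holds its last target. There are 200 camera calls.

## Task

Test the bench's emergency stop: press the big three-lobed mushroom button in until it latches, then twist it clockwise (seen from above) by pushing one of its lobes round until it pops back out, and last press the small round reset button on the other box in fully and let it come out again. Do it all by gentle pushing with the fingertips: grip nothing, press only moderately hard (under about 35 N), and leave the loose things lying around where they are.

Things in the scene. Friction and masses are not known exactly. Their poses are not given: they have to be found in the camera images.
- stop_station: Stop station: grey control box, 112 x 112 mm and 50 mm high, fixed to the worktop; origin at the centre of its underside, z up; a black cable gland sticks out of its +x side. It stands left or right of the dead-weight tester in mid bench, the other box on the other side. On its top, on the box's vertical centre axis, is the black three-lobed mushroom stop button.
- stop_press (a joint): How far the mushroom button is in, m: 0 = fully out, 0.010 = bottom stop. Spring 5.6 N at 0, 9.6 N at 0.010. Pressed beyond about 0.008, the head is turned counter-clockwise by its own torsion spring and latches: let go, it stays in at about 0.007.
- stop_turn (a joint): Angle of the mushroom head about the box's vertical axis, rad, positive CLOCKWISE seen from above: about 0 when out, about -0.6 when latched. Turned clockwise back to about 0 (stop at +0.35) against a torsion spring (0.09 N m latched, 0.17 N m at 0) it unlatches and pops out; turned less it springs back. Out and let go it rests at 0.
- stop_crown (a point): Top of the mushroom's round crown (a shallow dome, apex on the box's axis), 108 mm above the worktop when out: the point to press, near its middle. Turns with the head: x points along lobe 0. Between the lobes the hub has 31 mm radius; each gap beyond it is open for a finger down to the box top at 50 mm (a bezel of 27 mm radius reaches 55 mm).
- stop_lobe0 (a point): Lobe 0, a point inside it 47 mm from the axis, halfway up; moves with the head. Three equal lobes at 120 degrees, each a bar 18 mm wide with a round end, reaching 56 mm from the axis, 16 mm high: 82 to 98 mm above the worktop when out, 75 to 91 mm when latched. They point at box yaw + (0, 120, 240 degrees) - stop_turn.
- reset_station: Reset station: grey control box, 112 x 112 mm and 50 mm high, fixed to the worktop; origin at the centre of its underside, z up; a black cable gland sticks out of its +x side. It stands left or right of the dead-weight tester in mid bench, the other box on the other side. On its top, on its vertical centre axis, is a small round black push button.
- reset_press (a joint): How far the reset button is in, m: 0 = out, 0.008 = bottom stop; spring 2 N at 0, 6 N at 0.008; it does not latch. Fully pressed means at least 0.0055.
- reset_top (a point): Centre of the top of the reset button: 30 mm diameter, 68 mm above the worktop when out, 18 mm above the box top, 13 mm above a flat steel bezel of 21 mm radius.
- slim_weight: loose bystander: slim steel weight with a knob, 33 mm diameter, 98 mm high, standing 105 to 130 mm from the axis of the stop station; origin under its centre
- brass_adaptor: loose bystander: brass hose adaptor 27 x 31 x 40 mm, standing 105 to 130 mm from the axis of the stop station; origin under its centre
- steel_adaptor: loose bystander: steel hose adaptor 22 x 25 x 36 mm, standing 105 to 130 mm from the axis of the reset station; origin under its centre
- ring_gauge_1: loose bystander: steel ring 54 mm diameter, 18 mm high, lying 115 to 135 mm from the axis of the reset station; origin under its centre
- oil_bottle_1: loose bystander: small oil bottle, 46 mm diameter, 119 mm high, at the rear right; origin under its centre

How it is judged (in metres and radians):
On the way, in this order (a step that is already met when the one before it is completed fails the run):
1. the mushroom stop button is pressed in and latched (in by more than 5 mm, head turned back by more than 0.45 rad) (value of joint stop_press above 0.005 m and value of joint stop_turn below -0.45 rad), for 0.2 s.
2. the mushroom head has been twisted clockwise and has popped out (in by less than 2.5 mm) (value of joint stop_press below 0.0025 m and value of joint stop_turn above -0.12 rad), for 0.2 s.
3. the reset button is pressed in (more than 5.5 mm) (value of joint reset_press above 0.0055 m), for 0.05 s.
At the end, for the whole second after the job is handed in: The mushroom button is out (in by less than 2.5 mm, head within 0.12 rad of its rest angle), the reset button is out (within 2 mm), the loose things are at rest (all of step 2 and value of joint stop_turn below 0.12 rad and value of joint reset_press below 0.002 m and linear speed of each of slim_weight, brass_adaptor, steel_adaptor, ring_gauge_1, oil_bottle_1 below 0.02 m/s); the robot touches nothing.
It fails at once if the reset button is pressed (over 4 mm) while the stop button is still in (over 4 mm) (value of joint each of reset_press, stop_press above 0.004 m).
It fails at once if the stop station is pushed or squeezed with more than 35 N (contact force between the fingers and stop_station above 35 N).
It fails at once if the reset station is pushed or squeezed with more than 35 N (contact force between the fingers and reset_station above 35 N).
It fails at once if a loose bystander is shifted or lifted by more than 25 mm, or knocked over (distance of any of slim_weight, brass_adaptor, steel_adaptor, ring_gauge_1, oil_bottle_1 from where it was at the start of the episode above 0.025 m or angle between any of slim_weight, brass_adaptor, steel_adaptor, ring_gauge_1, oil_bottle_1's own z axis and vertical above 0.6 rad).
It also fails if it takes over 72 s, if anything falls off the work surface, if the arm or the gripper's body presses on something with over 40 N, if the wrist force passes 120 N, or if a joint passes its speed limit or range.

## Working session

There is one attempt and no reset: what is moved stays moved. The work goes in short steps, Python scripts to look and compute and a tool call to move; the robot and the scene stay as the last step left them, time stands still between calls to the robot, and variables do not carry over. Pictures are saved under pics/ and viewed, at most 11 in all, crops included, and the job is handed in when it is done.

Besides the shell and the picture viewer there is one more tool, called after "Request:" in YAML: its name, and indented under it one key for each argument. play_rows: Moves the arm, as the interface text tells. Its arguments: {"type":"object","properties":{"increments":{"type":"array"},"squeeze":{"type":"number"}},"required":["increments"]}

```bash
mkdir -p pics; python3 - <<'E'
from rig import r
import cv2
s=r.observe();print(s['t'],s['position'],s['orientation'],s['contact_force'])
for n in('top','scene'):
    m=r.camera_model(n);print(n,m)
    cv2.imwrite(f'pics/{n}0.png',r.get_image(n)[:,:,::-1])
E
```

```text
0.0 [0.16892387 0.4968462  0.25716661] [[-9.46750472e-01  3.21967586e-01 -6.46327719e-04]
 [ 3.21968124e-01  9.46749907e-01 -1.06819979e-03]
 [ 2.67985000e-04 -1.21941558e-03 -9.99999221e-01]] [-0.0941747   0.02498782 -0.08184157]
top {'mtx': array([[492.3200792 ,   0.        , 281.35862278],
       [  0.        , 492.3200792 , 205.72000816],
       [  0.        ,   0.        ,   1.        ]]), 'xyz': array([ 0.38666782, -0.01268893,  1.70447098]), 'rotation': array([[-0.01537059,  0.99809132, -0.05981184],
       [-0.99987743, -0.01552125, -0.00205511],
       [-0.00297954,  0.05977292,  0.99820755]])}
scene {'mtx': array([[447.1846603 ,   0.        , 284.92334441],
       [  0.        , 447.1846603 , 213.44720889],
       [  0.        ,   0.        ,   1.        ]]), 'xyz': array([-0.12811653, -0.47292989,  1.0113963 ]), 'rotation': array([[ 0.57805927,  0.63351653, -0.51429981],
       [-0.8157826 ,  0.43430063, -0.38194465],
       [-0.01860752,  0.64034348,  0.76786326]])}
```

View pics/top0.png

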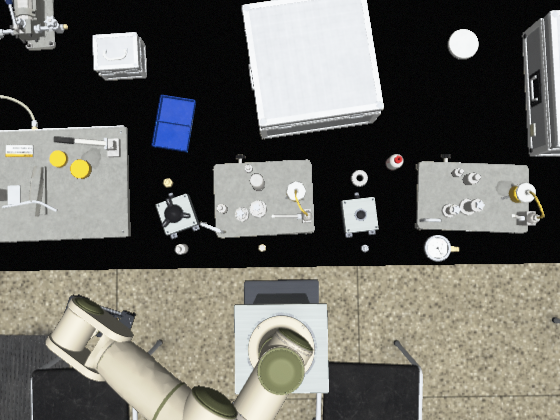

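View pics/scene0.png

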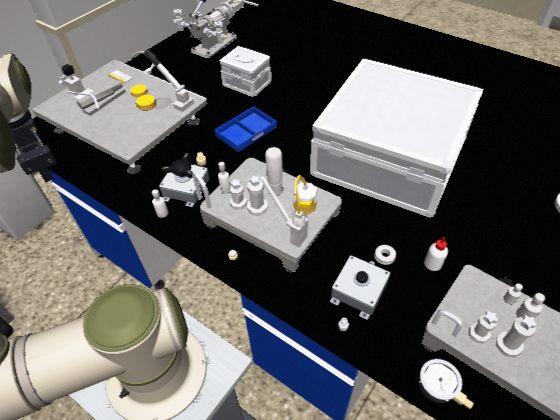

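The top view shows the stop station at about (177,215), with the slim weight at (182,249) and the brass adaptor at (168,183). The reset box is at (360,215), with the ring at (360,178) and the steel adaptor at (365,248). I'll enlarge both.

```bash
cat > h.py <<'E'
import numpy as np, cv2
from rig import r
def ray(n,uv,z):
    m=r.camera_model(n);K=m['mtx'];uv=np.asarray(uv,float)
    d=np.array([(uv[0]-K[0,2])/K[0,0],-(uv[1]-K[1,2])/K[1,1],-1.]);d=m['rotation']@d
    c=m['xyz'];return c+d*(z-c[2])/d[2]
def proj(n,p):
    m=r.camera_model(n);K=m['mtx'];c=m['rotation'].T@(np.asarray(p)-m['xyz'])
    return np.array([K[0,2]+K[0,0]*c[0]/-c[2],K[1,2]+K[1,1]*c[1]/c[2]])
E
python3 - <<'E'
from h import *
t=cv2.imread('pics/top0.png');s=cv2.imread('pics/scene0.png')
f=lambda im,u,v:cv2.resize(im[v:v+50,u:u+66],None,fx=6,fy=6,interpolation=cv2.INTER_CUBIC)
g=cv2.convertScaleAbs
o=np.vstack([np.hstack([f(t,144,190),f(t,328,190)]),np.hstack([f(s,152,150),f(s,328,250)])])
o=(255*(o/255.)**.5).astype('uint8')
cv2.imwrite('pics/crop.png',o)
for n,uv,z in[('top',(174,214),.1),('top',(361,215),.068),('scene',(181,165),.1),('scene',(361,277),.068)]:print(n,ray(n,uv,z))
E
```

```text
top [0.46118616 0.34137485 0.1       ]
top [ 0.44970292 -0.2735903   0.068     ]
scene [0.46086239 0.33922703 0.1       ]
scene [ 0.44381754 -0.27436563  0.068     ]
```

View pics/crop.png

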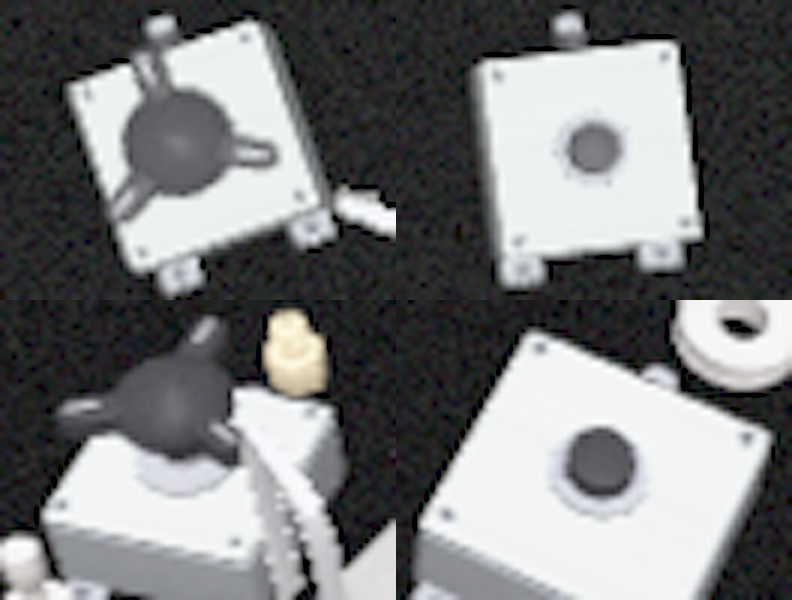

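The crop shows the stop head centred at about (178,140) in the top-left panel. Lobe tips are near (150,52), (277,152) and (116,214), and a white lever tip sits at about (335,200). The reset button is at (594,147) in the top-right panel. Next I'll compute positions.

```bash
python3 - <<'E'
from h import *
tp=lambda c,u0,v0:((c[0]+.5)/6-.5+u0,(c[1]+.5)/6-.5+v0)
T=lambda c:tp(c,144,190)
R=lambda c:tp((c[0]-396,c[1]),328,190)
S=lambda c:tp((c[0],c[1]-300),152,150)
S2=lambda c:tp((c[0]-396,c[1]-300),328,250)
P=lambda *a:print(a[0],np.round(a[1],4))
# head: fit via mask
t=cv2.imread('pics/top0.png');
c=ray('top',T((178,140)),.1);P('crown top@.1',c)
P('crown scene@.1',ray('scene',S((174,400)),.1))
for l in[(150,52),(277,152),(116,214)]:
    d=ray('top',T(l),.094)-c;P('lobe',[np.degrees(np.arctan2(d[1],d[0])),np.hypot(*d[:2])*1000])
def box(cs,f):
    q=np.array([ray('top',f(k),.05) for k in cs]);P('boxc',q.mean(0));
    for i in range(4):
        d=q[(i+1)%4]-q[i];P(' edge',[np.degrees(np.arctan2(d[1],d[0])),np.hypot(*d[:2])])
box([(68,85),(262,18),(322,205),(133,270)],T)
box([(474,63),(678,42),(700,233),(497,258)],R)
# screws
P('screws',np.mean([ray('top',T(k),.05) for k in[(89,94),(246,38),(300,195),(142,252)]],0))
P('screws',np.mean([ray('top',R(k),.05) for k in[(498,76),(664,57),(685,222),(519,241)]],0))
P('screws scene',np.mean([ray('scene',S2(k),.05) for k in[(540,348),(746,439),(447,514)]][1:],0))
P('reset top',ray('top',R((594,147)),.068));P('reset scene',ray('scene',S2((601,457)),.068))
# lever triangulation
def tri(a,b):
    o=[];D=[]
    for n,uv in((('top'),a),('scene',b)):
        p=r.camera_model(n)['xyz'];d=ray(n,uv,0)-p;o.append(p);D.append(d/np.linalg.norm(d))
    A=np.stack([D[0],-D[1]],1);x=np.linalg.lstsq(A,o[1]-o[0],rcond=None)[0]
    p,q=o[0]+x[0]*D[0],o[1]+x[1]*D[1];return np.r_[(p+q)/2,np.linalg.norm(p-q)]
P('lever tip',tri(T((338,200)),S((240,412))))
P('lever tip2',tri(T((338,200)),S((245,440))))
P('head tri',tri(T((178,140)),S((174,400))))
P('slim@.09',ray('top',(182,249),.09));P('brass@.04',ray('top',(168,183),.04))
P('steel',ray('top',(365,248),.036));P('ring',ray('top',(360,178),.018))
s=cv2.imread('pics/scene0.png');
o=cv2.resize(s[130:250,150:310],None,fx=5,fy=5,interpolation=cv2.INTER_CUBIC);cv2.imwrite('pics/sc.png',o)
for p in[(.45,.25,z) for z in(0,.1,.2)]:print(p,proj('scene',p),proj('top',p))
E
```

```text
crown top@.1 [0.4648 0.3438 0.1   ]
crown scene@.1 [0.4563 0.3366 0.1   ]
lobe [18.7641 51.4527]
lobe [-97.6734  53.1988]
lobe [138.3084  52.996 ]
boxc [0.4646 0.3447 0.05  ]
 edge [-71.7208   0.115 ]
 edge [-1.625477e+02  1.107000e-01]
 edge [108.1405   0.1115]
 edge [19.2344  0.1105]
boxc [ 0.4525 -0.2713  0.05  ]
 edge [-85.0032   0.1152]
 edge [-1.749733e+02  1.077000e-01]
 edge [96.125   0.1144]
 edge [5.4206 0.11  ]
screws [0.4645 0.3458 0.05  ]
screws [ 0.4525 -0.2737  0.05  ]
screws scene [ 0.4501 -0.2738  0.05  ]
reset top [ 0.4528 -0.2723  0.068 ]
reset scene [ 0.448  -0.2741  0.068 ]
lever tip [0.4275 0.2475 0.1646 0.0041]
lever tip2 [0.4284 0.2506 0.1442 0.0033]
head tri [0.4648 0.3471 0.0875 0.0015]
slim@.09 [0.3467 0.3177 0.09  ]
brass@.04 [0.5697 0.3748 0.04  ]
steel [ 0.3393 -0.2894  0.036 ]
ring [ 0.5791 -0.2813  0.018 ]
(0.45, 0.25, 0) [206.50432217 202.65751919] [206.73418266 218.05790464]
(0.45, 0.25, 0.1) [201.1216487  179.51739281] [202.00434367 216.99237236]
(0.45, 0.25, 0.2) [195.04809247 153.40715974] [196.64754043 215.78559836]
```

View pics/sc.png

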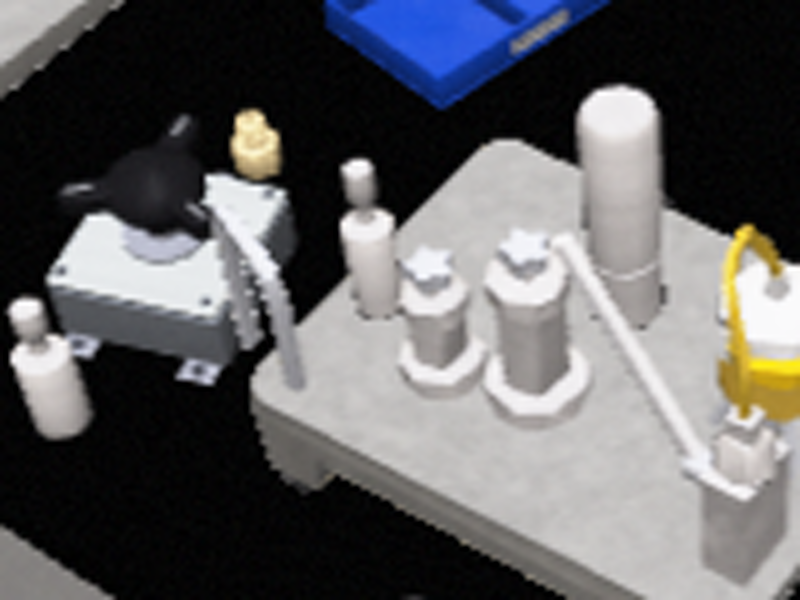

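Request:
play_rows:
  increments:
    - [0,0,0,0,0,-0.122,1]
    - [0,0,0,0,0,-0.122,1]
    - [0,0,0,0,0,-0.122,1]
    - [0,0,0,0,0,-0.122,1]
    - [0,0,0,0,0,-0.122,1]
    - [0,0,0,0,0,-0.122,1]
    - [0,0,0,0,0,-0.122,1]
    - [0,0,0,0,0,-0.122,1]
    - [0,0,0,0,0,-0.122,1]
    - [0,0,0,0,0,-0.122,1]
    - [0,0,0,0,0,-0.122,1]
    - [0,0,0,0,0,-0.122,1]
    - [0,0,0,0,0,0,1]
    - [0,0,0,0,0,0,1]
  squeeze: 20

```text
t: 1.5
position: [0.169, 0.497, 0.2576]
orientation: [[-0.424, -0.906, -0.0], [-0.906, 0.424, -0.0], [0.0, 0.0, -1.0]]
contact_force: [-0.5, 0.2, 1.0]
grip_width: 0.0005
grasp_force: 0.0
```

```bash
cat >> h.py <<'E'
def go(x,y,z=None):
    s=r.observe();R=s['orientation'];p=s['position'];t=np.array([x,y,p[2] if z is None else z])
    print('t',round(s['t'],2),'p',np.round(p,4),'yang',round(float(np.degrees(np.arctan2(R[1,1],R[0,1]))),2),'tilt',np.round(R[:,2],4),'F',np.round(s['contact_force'],1),'w',s['grip_width'],'q',np.round(s['q'],1))
    print('tool shift mm',np.round(R.T@(t-p)*1000,1))
E
python3 -c "
from h import *
go(.4647,.3445)"
```

```text
t 1.5 p [0.169  0.497  0.2576] yang 154.91 tilt [-2.e-04 -3.e-04 -1.e+00] F [-0.5  0.2  1. ] w 0.0005464084693738604 q [ 58.4  17.9  85.8   0.   76.3 -96.5]
tool shift mm [  12.7 -332.5   -0. ]
```

Request:
play_rows:
  increments:
    - [1,-12.5,0,0,0,0,1]
    - [1,-25,0,0,0,0,1]
    - [1,-25,0,0,0,0,1]
    - [1,-25,0,0,0,0,1]
    - [1,-25,0,0,0,0,1]
    - [1,-25,0,0,0,0,1]
    - [1,-25,0,0,0,0,1]
    - [1,-25,0,0,0,0,1]
    - [1,-25,0,0,0,0,1]
    - [1,-25,0,0,0,0,1]
    - [1,-25,0,0,0,0,1]
    - [1,-25,0,0,0,0,1]
    - [0.7,-25,0,0,0,0,1]
    - [0,-20,0,0,0,0,1]
    - [0,0,0,0,0,0,1]
    - [0,0,0,0,0,0,1]

```text
t: 3.1
position: [0.4653, 0.3451, 0.2575]
orientation: [[-0.423, -0.906, -0.001], [-0.906, 0.423, -0.0], [0.0, 0.0, -1.0]]
contact_force: [-0.4, 0.4, -0.2]
grip_width: 0.0005
grasp_force: 0.0
```

```bash
python3 -c "
from h import *
go(.4647,.3445,.14)
m=r.camera_model('wrist');print(m['xyz'])
cv2.imwrite('pics/w1.png',r.get_image('wrist')[:,:,::-1])"
```

```text
t 3.1 p [0.4653 0.3451 0.2575] yang 155.0 tilt [-5.e-04 -1.e-04 -1.e+00] F [-0.4  0.4 -0.2] w 0.0005251425946132013 q [  25.    24.9   76.     0.    79.2 -130. ]
tool shift mm [  0.7   0.3 117.5]
[0.4372221  0.28372921 0.38419229]
```

View pics/w1.png

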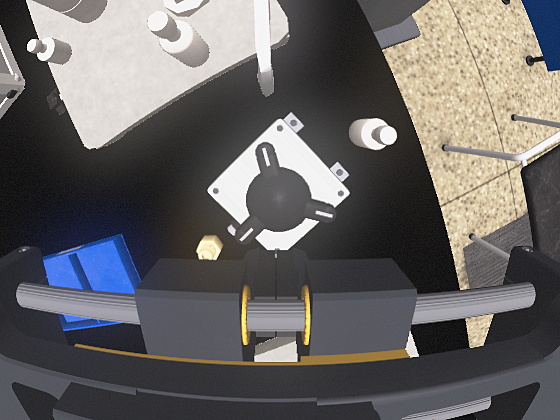

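The wrist view shows the crown at about (278,197), the handle end at (265,88), the slim weight at (380,134) and brass at (208,247). I'll check these by casting fisheye rays.

```bash
cat >> h.py <<'E'
def wray(uv,z,m=None):
    m=m or r.camera_model('wrist');K=m['mtx'];dx=(uv[0]-K[0,2])/K[0,0];dy=(uv[1]-K[1,2])/K[1,1];th=np.hypot(dx,dy)
    d=np.array([np.sin(th)*dx/th,-np.sin(th)*dy/th,-np.cos(th)]);d=m['rotation']@d;c=m['xyz'];return c+d*(z-c[2])/d[2]
E
python3 -c "
from h import *
print(r.camera_model('wrist').get('mtx'))
c=wray((278,197),.095);print('crown',c)
for l in((263,147),(334,214),(240,240)):
  d=wray(l,.096)-c;print(np.degrees(np.arctan2(d[1],d[0])),np.hypot(*d[:2]))
q=[wray(k,.05) for k in((279,120),(349,194),(209,190))];print('boxc',(q[1]+q[2])/2,[np.linalg.norm(q[0]-x) for x in q[1:]])
for z in(.1,.13,.16,.19):print(z,'handle wrist',wray((265,90),z)[:2],'top',ray('top',(201,222),z)[:2])
"
```

```text
[[325.1922621    0.         275.41484351]
 [  0.         325.1922621  212.71710756]
 [  0.           0.           1.        ]]
crown [0.46153041 0.34282031 0.095     ]
-98.57042780167522 0.04745934474167356
138.27849538387954 0.054458246153295475
24.173349938396107 0.0547086588864413
boxc [0.46176978 0.34732502 0.05      ] [np.float64(0.10727722917084002), np.float64(0.10368839480294954)]
0.1 handle wrist [0.4315036  0.25113531] top [0.43371856 0.25336896]
0.13 handle wrist [0.4320678 0.2546109] top [0.43283882 0.24839428]
0.16 handle wrist [0.432632   0.25808649] top [0.43195908 0.2434196 ]
0.19 handle wrist [0.4331962  0.26156208] top [0.43107933 0.23844491]
```

Request:
play_rows:
  increments:
    - [0.8,0,10,0,0,0,1]
    - [0,0,20,0,0,0,1]
    - [0,0,20,0,0,0,1]
    - [0,0,20,0,0,0,1]
    - [0,0,20,0,0,0,1]
    - [0,0,20,0,0,0,1]
    - [0,0,10,0,0,0,1]
    - [0,0,2,0,0,0,1]
    - [0,0,2,0,0,0,1]
    - [0,0,2,0,0,0,1]
    - [0,0,2,0,0,0,1]
    - [0,0,2,0,0,0,1]
    - [0,0,0,0,0,0,1]
    - [0,0,0,0,0,0,1]

```text
t: 4.55
position: [0.465, 0.3448, 0.1278]
orientation: [[-0.421, -0.907, 0.0], [-0.907, 0.421, 0.0], [-0.0, -0.0, -1.0]]
contact_force: [-0.4, 0.1, 0.0]
grip_width: 0.0002
grasp_force: 0.0
```

Just above the crown. Next, press in about 9 mm.

Request:
play_rows:
  increments:
    - [0,0,1,0,0,0,1]
    - [0,0,1,0,0,0,1]
    - [0,0,1,0,0,0,1]
    - [0,0,1,0,0,0,1]
    - [0,0,1,0,0,0,1]
    - [0,0,1,0,0,0,1]
    - [0,0,0,0,0,0,1]

```text
t: 5.25
position: [0.4652, 0.3449, 0.1226]
orientation: [[-0.421, -0.907, 0.001], [-0.907, 0.421, 0.0], [-0.001, -0.001, -1.0]]
contact_force: [-1.7, -0.5, 6.1]
grip_width: 0.0006
grasp_force: 2.8
```

Request:
play_rows:
  increments:
    - [0,0,1,0,0,0,1]
    - [0,0,1,0,0,0,1]
    - [0,0,1,0,0,0,1]
    - [0,0,1,0,0,0,1]
    - [0,0,0.7,0,0,0,1]
    - [0,0,0,0,0,0,1]
    - [0,0,0,0,0,0,1]
    - [0,0,0,0,0,0,1]

```text
t: 6.05
position: [0.4654, 0.345, 0.118]
orientation: [[-0.421, -0.907, 0.002], [-0.907, 0.421, 0.001], [-0.001, -0.001, -1.0]]
contact_force: [-1.2, -0.4, 7.9]
grip_width: 0.0005
grasp_force: 4.1
```

```bash
python3 -c "
from h import *
go(.4635,.3445)
s=r.observe();print(s['moment'])"
```

```text
t 6.05 p [0.4654 0.345  0.118 ] yang 155.1 tilt [ 1.7e-03  8.0e-04 -1.0e+00] F [-1.2 -0.4  7.9] w 0.0005201370003978515 q [  25.    32.6   85.9    0.    61.4 -130.1]
tool shift mm [ 1.3  1.5 -0. ]
[0.01886654 0.31064426 0.00776563]
```

Press on a little (to the bottom or about 20 N), hold, then lift.

Request:
play_rows:
  increments:
    - [0,0,0.7,0,0,0,1]
    - [0,0,0.5,0,0,0,1]
    - [0,0,0,0,0,0,1]
    - [0,0,0,0,0,0,1]
    - [0,0,0,0,0,0,1]

```text
t: 6.55
position: [0.4654, 0.3451, 0.117]
orientation: [[-0.421, -0.907, 0.002], [-0.907, 0.421, 0.001], [-0.002, -0.001, -1.0]]
contact_force: [-2.2, -0.7, 9.4]
grip_width: 0.0003
grasp_force: 4.8
```

Request:
play_rows:
  increments:
    - [0,0,-4,0,0,0,1]
    - [0,0,-15,0,0,0,1]
    - [0,0,-25,0,0,0,1]
    - [0,0,-25,0,0,0,1]
    - [0,0,-25,0,0,0,1]
    - [0,0,-25,0,0,0,1]
    - [0,0,0,0,0,0,1]
    - [0,0,0,0,0,0,1]

```text
t: 7.35
position: [0.4648, 0.3447, 0.2341]
orientation: [[-0.421, -0.907, -0.0], [-0.907, 0.421, -0.0], [0.0, 0.0, -1.0]]
contact_force: [-0.4, 0.7, -0.7]
grip_width: 0.0003
grasp_force: 0.0
```

```bash
python3 -c "
from h import *
go(.4635,.3445)
cv2.imwrite('pics/w2.png',r.get_image('wrist')[90:300,130:410,::-1].repeat(2,0).repeat(2,1))"
```

```text
t 7.35 p [0.4648 0.3447 0.2341] yang 155.1 tilt [-4.e-04 -2.e-04 -1.e+00] F [-0.4  0.7 -0.7] w 0.0002627549738205324 q [  25.    25.7   78.2   -0.    76.1 -130.1]
tool shift mm [0.7 1.1 0. ]
```

View pics/w2.png

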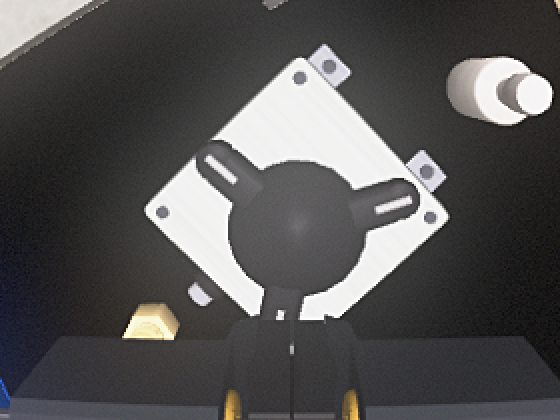

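The head has turned counter-clockwise. The lobes are at crop positions (213,158), (415,196) and (283,312), with the centre at (298,222). It looks latched, so I'll measure the angles.

```bash
python3 -c "
from h import *
f=lambda a:(a[0]/2+130,a[1]/2+90)
c=wray(f((298,226)),.09);print(c)
for l in((205,148),(418,193)):
  d=wray(f(l),.089)-np.array([.4637,.3445,.089]);print(np.degrees(np.arctan2(d[1],d[0])),np.hypot(*d[:2]))
th=np.radians(92);go(.4637+.048*np.cos(th),.3445+.048*np.sin(th))
"
```

```text
[0.46080595 0.34305991 0.09      ]
-69.01882926123899 0.05177814755633388
172.74613021471322 0.05613794245076267
t 7.4 p [0.4646 0.3446 0.2334] yang 155.1 tilt [-1.8e-03 -9.0e-04 -1.0e+00] F [-1.   0.6 -0.5] w 0.0005887886365811082 q [  25.    25.8   78.2   -0.    76.1 -130.1]
tool shift mm [-42.3  22.5  -0. ]
```

```bash
python3 -c "
from h import *
go(.4666,.4018,.085)"
```

```text
t 7.4 p [0.4646 0.3446 0.2334] yang 155.1 tilt [-1.8e-03 -9.0e-04 -1.0e+00] F [-1.   0.6 -0.5] w 0.0005887886365811082 q [  25.    25.8   78.2   -0.    76.1 -130.1]
tool shift mm [-53.   22.1 148.3]
```

Request:
play_rows:
  increments:
    - [-13,5.5,0,0,0,0,1]
    - [-20,8.3,0,0,0,0,1]
    - [-20,8.3,0,0,0,0,1]
    - [0,0,10,0,0,0.114,1]
    - [0,0,20,0,0,0.114,1]
    - [0,0,25,0,0,0,1]
    - [0,0,25,0,0,0,1]
    - [0,0,20,0,0,0,1]
    - [0,0,10,0,0,0,1]
    - [0,0,0,0,0,0,1]
    - [0,0,0,0,0,0,1]

```text
t: 8.5
position: [0.4674, 0.4027, 0.1253]
orientation: [[-0.615, -0.788, 0.001], [-0.788, 0.615, 0.0], [-0.001, -0.0, -1.0]]
contact_force: [-0.4, 0.4, 1.6]
grip_width: 0.0007
grasp_force: 0.0
```

```bash
python3 -c "
from h import *
go(.4666,.4018,.085)"
```

```text
t 8.5 p [0.4674 0.4027 0.1253] yang 142.04 tilt [ 7.e-04  4.e-04 -1.e+00] F [-0.4  0.4  1.6] w 0.000715077653692049 q [  29.9   36.4   78.2    0.    65.4 -112.2]
tool shift mm [ 1.2  0.1 40.3]
```

Request:
play_rows:
  increments:
    - [1,0,5,0,0,0,1]
    - [0,0,10,0,0,0,1]
    - [0,0,10,0,0,0,1]
    - [0,0,10,0,0,0,1]
    - [0,0,5,0,0,0,1]
    - [0,0,0,0,0,0,1]
    - [0,0,0,0,0,0,1]

```text
t: 9.2
position: [0.4667, 0.4014, 0.0849]
orientation: [[-0.615, -0.788, 0.0], [-0.788, 0.615, 0.0], [-0.0, -0.0, -1.0]]
contact_force: [-0.1, 0.9, -0.0]
grip_width: 0.0001
grasp_force: 0.0
```

```bash
python3 -c "
from h import *
go(.4637,.3445)
cv2.imwrite('pics/s2.png',cv2.resize(r.get_image('scene')[110:230,120:280,::-1],None,fx=4,fy=4,interpolation=2))"
```

```text
t 9.2 p [0.4667 0.4014 0.0849] yang 142.03 tilt [ 2.e-04  1.e-04 -1.e+00] F [-0.1  0.9 -0. ] w 0.00011110569595071938 q [  29.8   39.1   80.2   -0.    60.7 -112.2]
tool shift mm [ 46.7 -32.7  -0. ]
```

View pics/s2.png

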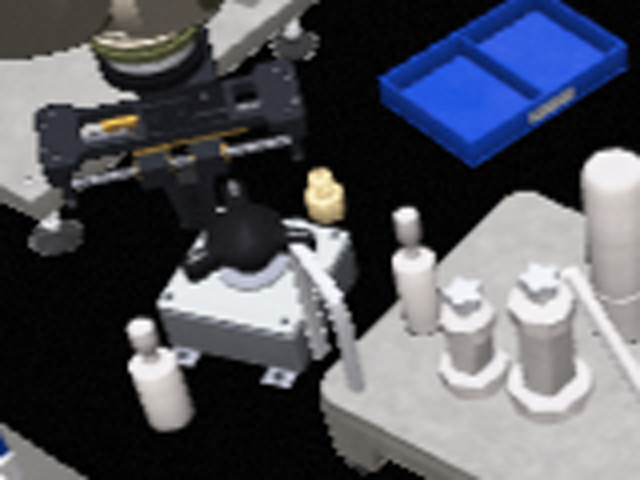

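Request:
play_rows:
  increments:
    - [-1.58,-2.37,0,0,0,0.05,1]
    - [-1.58,-2.37,0,0,0,0.05,1]
    - [-1.58,-2.37,0,0,0,0.05,1]
    - [-1.58,-2.37,0,0,0,0.05,1]
    - [-1.58,-2.37,0,0,0,0.05,1]
    - [-1.58,-2.37,0,0,0,0.05,1]
    - [-1.58,-2.37,0,0,0,0.05,1]
    - [-1.58,-2.37,0,0,0,0.05,1]
    - [-1.58,-2.37,0,0,0,0.05,1]
    - [-1.58,-2.37,0,0,0,0.05,1]

```text
t: 10.25
position: [0.4932, 0.3935, 0.0852]
orientation: [[-0.919, -0.395, -0.001], [-0.395, 0.919, 0.001], [0.0, 0.001, -1.0]]
contact_force: [-3.9, 2.0, 0.4]
grip_width: 0.0003
grasp_force: 1.5
```

```bash
python3 -c "
from h import *
go(.4637,.3445)
s=r.observe();print(s['orientation'].T@s['contact_force'])"
```

```text
t 10.25 p [0.4932 0.3935 0.0852] yang 113.28 tilt [-6.e-04  7.e-04 -1.e+00] F [-3.9  2.   0.4] w 0.00026194842389118617 q [ 27.9  40.8  77.    0.1  62.3 -85.4]
tool shift mm [ 46.4 -33.4  -0. ]
[ 2.83066706  3.38004889 -0.3948204 ]
```

Request:
play_rows:
  increments:
    - [-1.58,-2.37,0,0,0,0.05,1]
    - [-1.58,-2.37,0,0,0,0.05,1]
    - [-1.58,-2.37,0,0,0,0.05,1]
    - [-1.58,-2.37,0,0,0,0.05,1]
    - [-1.58,-2.37,0,0,0,0.05,1]
    - [0,0,0,0,0,0,1]

```text
t: 10.85
position: [0.5049, 0.3847, 0.0856]
orientation: [[-0.988, -0.157, 0.001], [-0.157, 0.988, 0.002], [-0.001, 0.001, -1.0]]
contact_force: [-0.9, 3.7, 2.1]
grip_width: 0.0008
grasp_force: 1.9
```

```bash
python3 -c "
from h import *
go(.4637,.3445)
s=r.observe();print(s['orientation'].T@s['contact_force'])
cv2.imwrite('pics/s3.png',cv2.resize(r.get_image('scene')[110:230,120:280,::-1],None,fx=4,fy=4,interpolation=2))"
```

```text
t 10.85 p [0.5049 0.3847 0.0856] yang 99.03 tilt [ 0.0012  0.0015 -1.    ] F [-0.9  3.7  2.1] w 0.000751179353840519 q [ 26.7  41.1  76.3   0.1  62.5 -72.3]
tool shift mm [ 47.  -33.2  -0.1]
[ 0.34710224  3.84571713 -2.11445522]
```

View pics/s3.png

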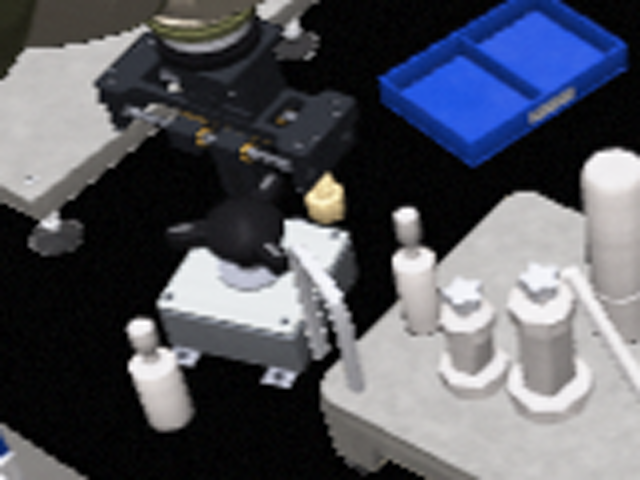

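Request:
play_rows:
  increments:
    - [-1.58,-2.37,0,0,0,0.05,1]
    - [-1.58,-2.37,0,0,0,0.05,1]
    - [-0.8,-1.2,0,0,0,0.025,1]
    - [0,0,0,0,0,0,1]
    - [0,0,0,0,0,0,1]

```text
t: 11.4
position: [0.5094, 0.3791, 0.0853]
orientation: [[-0.999, -0.035, 0.001], [-0.035, 0.999, 0.001], [-0.001, 0.001, -1.0]]
contact_force: [-0.6, 4.0, 3.7]
grip_width: 0.0003
grasp_force: 2.2
```

```bash
python3 -c "
from h import *
go(.4637,.3445)
s=r.observe();print(s['orientation'].T@s['contact_force'])
cv2.imwrite('pics/s4.png',cv2.resize(r.get_image('scene')[140:210,140:240,::-1],None,fx=6,fy=6,interpolation=2))"
```

```text
t 11.4 p [0.5094 0.3791 0.0853] yang 91.99 tilt [ 1.e-03  6.e-04 -1.e+00] F [-0.6  4.   3.7] w 0.0003365518392972329 q [ 26.1  41.2  76.2   0.   62.5 -65.9]
tool shift mm [ 46.9 -33.   -0.1]
[ 0.46427624  4.026672   -3.74760874]
```

View pics/s4.png

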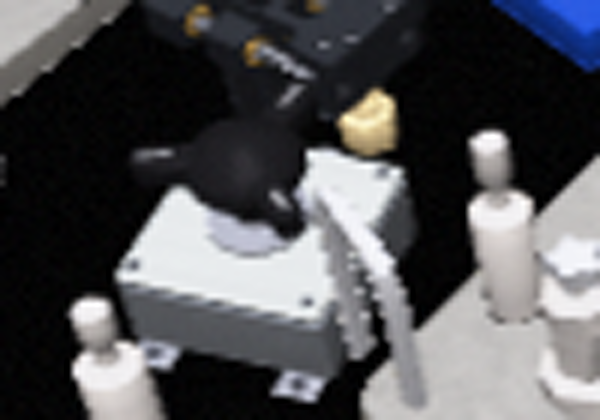

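Request:
play_rows:
  increments:
    - [0.8,1.2,0,0,0,-0.025,1]
    - [0.8,1.2,0,0,0,-0.025,1]
    - [0.8,1.2,0,0,0,-0.025,1]
    - [0.8,1.2,0,0,0,-0.025,1]
    - [0.8,1.2,0,0,0,-0.025,1]
    - [0,4,0,0,0,0,1]
    - [0,4,0,0,0,0,1]
    - [0,4,0,0,0,0,1]
    - [0,0,0,0,0,0,1]

```text
t: 12.35
position: [0.5026, 0.3964, 0.0843]
orientation: [[-0.987, -0.158, -0.001], [-0.158, 0.987, -0.001], [0.001, -0.001, -1.0]]
contact_force: [-0.7, 0.5, 0.6]
grip_width: 0.0004
grasp_force: 0.0
```

```bash
python3 -c "
from h import *
go(.4637,.3445)
for i in(0,1):
  o=r.get_image('top')[190:240,144:210,::-1];o2=r.get_image('scene')[140:210,140:232,::-1]
cv2.imwrite('pics/s5.png',np.hstack([cv2.resize(o,(396,300),interpolation=2),cv2.resize(o2,(396,300),interpolation=2)]))"
```

```text
t 12.35 p [0.5026 0.3964 0.0843] yang 99.09 tilt [-9.e-04 -8.e-04 -1.e+00] F [-0.7  0.5  0.6] w 0.00037317015287257184 q [ 27.8  41.9  75.1  -0.   63.1 -71.3]
tool shift mm [ 46.6 -45.1   0.1]
```

View pics/s5.png

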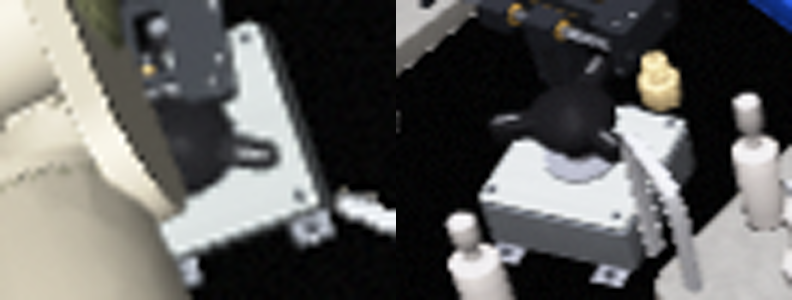

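The mushroom lobe is back at its original place (top crop 275,152) and the contact force is zero, so it has popped out. I'll raise the tool and cross to the reset box.

Request:
play_rows:
  increments:
    - [0,0,-10,0,0,0,1]
    - [0,0,-25,0,0,0,1]
    - [0,0,-30,0,0,0,1]
    - [0,0,-30,0,0,0,1]
    - [0,0,-30,0,0,0,1]
    - [0,0,-30,0,0,0,1]
    - [0,0,-30,0,0,0,1]
    - [0,0,-30,0,0,0,1]
    - [0,0,-25,0,0,0,1]
    - [0,0,-10,0,0,0,1]
    - [0,0,0,0,0,0,1]

```text
t: 13.65
position: [0.503, 0.3963, 0.3361]
orientation: [[-0.988, -0.157, 0.002], [-0.157, 0.988, 0.001], [-0.002, 0.001, -1.0]]
contact_force: [0.4, -0.3, -0.7]
grip_width: 0.0004
grasp_force: 0.0
```

Request:
play_rows:
  increments:
    - [4,-16,0,0,0,0,1]
    - [8,-33,0,0,0,0,1]
    - [8,-33,0,0,0,0,1]
    - [8,-33,0,0,0,0,1]
    - [8,-33,0,0,0,0,1]
    - [8,-33,0,0,0,0,1]
    - [8,-33,0,0,0,0,1]
    - [8,-33,0,0,0,0,1]
    - [8,-33,0,0,0,0,1]
    - [8,-33,0,0,0,0,1]
    - [8,-33,0,0,0,0,1]
    - [8,-33,0,0,0,0,1]
    - [8,-33,0,0,0,0,1]
    - [8,-33,0,0,0,0,1]
    - [8,-33,0,0,0,0,1]
    - [8,-33,0,0,0,0,1]
    - [8,-33,0,0,0,0,1]
    - [8,-33,0,0,0,0,1]
    - [8,-33,0,0,0,0,1]
    - [4,-33,0,0,0,0,1]

```text
t: 15.65
position: [0.4533, -0.2638, 0.3334]
orientation: [[-0.988, -0.157, -0.002], [-0.157, 0.988, 0.002], [0.002, 0.002, -1.0]]
contact_force: [0.3, 0.5, -0.4]
grip_width: 0.0006
grasp_force: 0.0
```

```bash
python3 -c "
from h import *
r.get_image('top')
go(.4525,-.2725,.1)
im=r.get_image('top')[190:240,144:210,::-1]
im2=r.get_image('wrist')[:,:,::-1][60:360,80:480]
cv2.imwrite('pics/s6.png',np.hstack([cv2.resize(im,(396,300),interpolation=2),im2]))"
```

```text
t 15.7 p [ 0.4532 -0.2678  0.3326] yang 98.87 tilt [-2.7e-03  7.0e-04 -1.0e+00] F [-1.5 -2.6 -1.9] w 0.000671752079377867 q [-4.330e+01  1.580e+01  7.760e+01 -1.000e-01  8.680e+01 -1.422e+02]
tool shift mm [  0.8  -4.8 232.6]
```

View pics/s6.png

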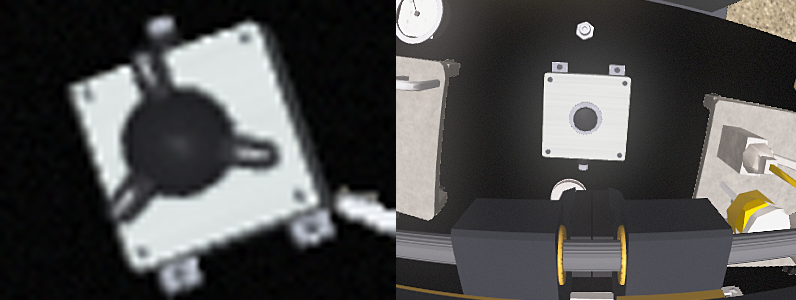

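The stop head is out, with its lobes at their original angles. The reset button is at about (269,178) in the full wrist picture.

```bash
python3 -c "
from h import *
print(wray((269,178.5),.068))
go(.4520,-.2725,.1)"
```

```text
[ 0.45062978 -0.2718626   0.068     ]
t 15.8 p [ 0.4535 -0.2636  0.3329] yang 98.93 tilt [-0.0024  0.0023 -1.    ] F [0.1 0.2 0.2] w 0.00041769783975526475 q [ -43.    15.6   77.8   -0.    86.8 -141.9]
tool shift mm [  2.4  -9.2 232.9]
```

Request:
play_rows:
  increments:
    - [2,-8,0,0,0,0,1]
    - [0,0,15,0,0,0,1]
    - [0,0,30,0,0,0,1]
    - [0,0,30,0,0,0,1]
    - [0,0,30,0,0,0,1]
    - [0,0,30,0,0,0,1]
    - [0,0,30,0,0,0,1]
    - [0,0,30,0,0,0,1]
    - [0,0,20,0,0,0,1]
    - [0,0,10,0,0,0,1]
    - [0,0,0,0,0,0,1]
    - [0,0,0,0,0,0,1]
    - [0,0,0,0,0,0,1]

```text
t: 17.1
position: [0.4538, -0.2711, 0.111]
orientation: [[-0.987, -0.158, 0.001], [-0.158, 0.987, -0.001], [-0.001, -0.002, -1.0]]
contact_force: [-0.3, -0.3, 0.4]
grip_width: 0.0004
grasp_force: 0.0
```

```bash
python3 -c "
from h import *
go(.4520,-.2725,.087)"
```

```text
t 17.1 p [ 0.4538 -0.2711  0.111 ] yang 99.08 tilt [ 0.0015 -0.0014 -1.    ] F [-0.3 -0.3  0.4] w 0.00038180248435889114 q [ -43.6   27.7   95.5   -0.    56.7 -142.6]
tool shift mm [ 2.1 -1.1 24. ]
```

Request:
play_rows:
  increments:
    - [2,-1,8,0,0,0,1]
    - [0,0,10,0,0,0,1]
    - [0,0,4,0,0,0,1]
    - [0,0,1.5,0,0,0,1]
    - [0,0,1.5,0,0,0,1]
    - [0,0,1.5,0,0,0,1]
    - [0,0,1.5,0,0,0,1]
    - [0,0,1.5,0,0,0,1]
    - [0,0,0,0,0,0,1]
    - [0,0,0,0,0,0,1]

```text
t: 18.1
position: [0.4515, -0.2721, 0.0804]
orientation: [[-0.988, -0.158, -0.0], [-0.158, 0.988, 0.0], [0.0, 0.0, -1.0]]
contact_force: [-2.7, 1.2, 5.7]
grip_width: 0.0005
grasp_force: 2.5
```

Pressed in about 6.6 mm at 5.7 N. I'll go slightly further, until it firms up at the stop, then lift.

Request:
play_rows:
  increments:
    - [0,0,0.8,0,0,0,1]
    - [0,0,0.7,0,0,0,1]
    - [0,0,0,0,0,0,1]
    - [0,0,0,0,0,0,1]

```text
t: 18.5
position: [0.4515, -0.2722, 0.079]
orientation: [[-0.988, -0.158, -0.0], [-0.158, 0.988, -0.0], [0.0, -0.0, -1.0]]
contact_force: [-2.9, 1.8, 6.3]
grip_width: 0.0003
grasp_force: 2.9
```

Request:
play_rows:
  increments:
    - [0,0,-5,0,0,0,1]
    - [0,0,-15,0,0,0,1]
    - [0,0,-25,0,0,0,1]
    - [0,0,-25,0,0,0,1]
    - [0,0,-25,0,0,0,1]
    - [0,0,-25,0,0,0,1]
    - [0,0,-10,0,0,0,1]
    - [0,0,0,0,0,0,1]
    - [0,0,0,0,0,0,1]
    - [0,0,0,0,0,0,1]
    - [0,0,0,0,0,0,1]

```text
t: 19.6
position: [0.4514, -0.272, 0.2078]
orientation: [[-0.988, -0.157, -0.001], [-0.157, 0.988, 0.001], [0.001, 0.001, -1.0]]
contact_force: [-1.0, 0.1, -0.4]
grip_width: 0.0003
grasp_force: 0.0
```

```bash
python3 -c "
from rig import r
print(r.job_done())"
```

```text
the job is handed in; nothing more can be done
None
```

I pressed the stop button until it latched, twisted it clockwise until it popped out, then pressed the reset button fully and released it; the job is handed in at about 20 s, the readings I took stayed under 10 N, and no verdict came back.

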